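# Dispense one tube cap and nudge it into the pick-up bay

### The job

Press the dispenser's plunger all the way down once and let it spring back up, so that exactly one cap is pushed out in front. Then, with the fingertips, gently nudge that cap across the worktop until it lies flat and wholly inside the low open-fronted pick-up bay to the left. Only push the cap, do not squeeze or lift it; the other caps stay in the dispenser, and the vial, the beaker and the tape roll stay where they are.

Things in the scene. Friction and masses are not known exactly. Their poses are not given: they have to be found in the camera images.
- dispenser: Grey cap dispenser fixed to the worktop: magazine block at the front (48 x 53 mm in plan, 45 mm high, flat aluminium cover), plunger housing behind it (45 mm high, to x = +110 mm), foot flanges 5 mm high out to y = +-39 mm. Origin: at worktop height under the axis of the stack of three caps, which rest on the bare worktop. -x points out of the outlet, roughly to the robot; z up.
- outlet (a point): Centre of the outlet's lower edge in the dispenser's front face, 24 mm in front of its origin; axes as the dispenser's. A full press pushes the lowest cap out along -x; it stops on the worktop with its centre about 47 mm (more if pressed fast) in front of this point. When the plunger returns, the next cap drops to the bottom.
- plunger_top (a point): Centre of the top of the plunger's round black knob (34 mm across, 10 mm thick): at rest 85 mm above the worktop, 60 mm behind the dispenser's origin (+x of the dispenser). Moves down with the plunger.
- plunger (a joint): Plunger travel in m: 0 up, 0.026 fully down. A spring resists with about 2 N at the top and 7 N at the bottom and brings it back up when let go. It drives the ejector 2.9 times as far forward.
- cap_1: The lowest cap, the one that comes out: white ribbed screw cap, a solid disc 37 mm across the ribs (36 mm without) and 12 mm high, about 15 g. Origin: centre of its underside; z up. Starts inside the dispenser at its origin.
- cap_2: The next cap, same size, stacked on the first (origin at its underside, 12 mm up at the start). Must stay in the dispenser.
- bay_mouth (a point): Middle of the open mouth, at worktop height, of the pick-up bay fixed to the worktop left of the outlet: three aluminium walls 10 mm high and 6 mm thick round bare worktop, 70 mm wide and 56 mm deep inside, open on the side toward the robot's right. +y points into the bay (roughly to the robot's left), x across the mouth.
- vial: Small capped reagent vial, 32 mm across, 58 mm high, loose bystander; origin at the centre of its underside.
- glass_beaker: Glass beaker, 69 mm across, 91 mm high, loose bystander; origin at the centre of its underside.
- tape_roll: Roll of tape lying flat, 72 mm across, 19 mm high, loose bystander; origin at the centre of its underside.
Things that resemble listed ones, but are neither listed nor needed, are in the scene too. Of the things shaped like the part that bears bay_mouth, the aluminium one is meant.

How it is judged:
By the outcome, as a careful person would: the job done as asked, in the order asked, and still so for the second after the job is handed in, with the robot touching nothing.
It also fails if it takes over 72 s, if anything falls off the work surface, if the arm or the gripper's body presses on something with over 40 N, if the wrist force passes 120 N, or if a joint passes its speed limit or range.

### The arm

A 6-joint arm with a two-finger parallel gripper is mounted at the origin on a cart in front of the work surface, level with it; the furniture and walls round the work are solid. World frame = base frame: x ahead of the robot, y to its left, z up, the work surface at z = 0. Lengths are in m, angles in rad, forces in N, time in s.
With the tool pointing down it reaches from about 0.35 to 0.875 m from the base axis. Payload 4.2 kg.
Tool frame: the origin (TCP) lies at the centre of the arm's flange, where the gripper is bolted on; the fingertips stand bot.tip_extent ahead of it and the grasp point (between the pads) lies 155 mm ahead of it (bot.tip_extent is the distance from the TCP to the fingertips, in m); x points along the fingers, y is the direction in which the jaws open and shut, and the axes are right-handed (so a half turn about x gives the same grasp; the last joint's range is limited). The gripper opens to 85 mm and grips with 20 to 120 N. Pads are 22 mm wide; open, the fingers measure 114 mm over their backs; the gripper's body (76 mm by 85 mm) begins 54 mm behind the grasp point. The pads swing forward as they close: fully open they stand 13 mm farther back than shut.
Start: joints at [-0.996, 0.385, 0.008, 0, -1.194, -0.259], TCP at [0.194, -0.594, 0.405] pointing down, gripper open.
Joint ranges: [-3.14, 3.14], [-1.21, 2.06], [-1.07, 1.41], [-3.16, 2.05], [-2.99, -0.16], [-3.1, 3.1]. Speed limits (rad/s): [2.79, 2.79, 3.14, 3.14, 3.14, 3.14].

### API

Orientations are given as a unit quaternion [x, y, z, w].
In Python, from rig import bot, cams, job gives the robot as it stands. The module is installed in compiled form; this text tells all that it offers.
- The arm moves only by the tool servo_tool, never from a script. Its argument "steps" is a list of rows, each an object with "xyz": the shift along the tool's x, y, z in m, a list of three; "angular": the turn, a rotation vector about the tool's x, y, z in rad, a list of three; "jaw": the opening in per cent of the stroke, from 0 (shut) to 100 (fully open). A call has 1 to 12 rows; each row shifts and turns the commanded pose from where the row before left it, along the tool's axes as they then stand; what a row does not reach is not made up. A row lasts 1/8 s, in which the tool goes at most 62.5 mm and 10.7 degrees, less where a joint would pass 70% of its speed; a pose out of reach is approached as far as the arm can. A call with a gripper value outside its range is refused whole. The fingers move at their own pace and stop on an object; "squeeze" is the grip in N (left out, the last holds). Time passes only in rows, so rows that do not move let the fingers close. It gives the time, the measured TCP pose, the force and the opening at its end, in the units of the state.
- bot.get_obs(): the state, without advancing time (a new reading comes with each control period).
- cams.snapshot(name): name is "scene" or "top" or "wrist"; returns a dict with "img" (480x640x3 uint8, red, green, blue), "fovy" (degrees; the focal length in pixels is half the picture's height over the tangent of half this angle, whatever the lens; pixels are square), "cx", "cy" (the principal point, pixels), "R" (3x3) and "t" (3): a world point X has camera coordinates R X + t; the wrist camera has in their place "T_tool_cam" (4x4, takes a point from camera to tool coordinates, whose origin is the TCP and whose axes are the tool frame's). Camera axes: x right, y down, z forward; pixel columns grow to the right and rows downward; lengths in m; the calibration is good to about 2 mm. A picture is of the moment at which its call begins: read the wrist's pose just before it. There is no depth.
- job.close_job(): hands the job in, once; it reports no verdict.
The state is a dict: "time_s": time; "joints": joint angles; "qvel": joint speeds; "joint_torque": joint torques, N m; "position": TCP position; "tcp_rot": TCP orientation; "wrist_force": force on the tool from outside, world axes, zero at the start; "wrist_torque": the same for the moment, N m; "finger_gap": opening from 0.0 (shut) to 1.0 (fully open).
Only numpy, scipy, OpenCV 4.12 (cv2) and the standard library are available. Lean on these libraries where they do the work, as an engineer would, in place of code of your own. Each camera call takes 0.05 s, during which the arm holds its last target.

## Working session

There is one attempt and no reset: what is moved stays moved. The work goes in short steps, Python scripts to look and compute and a tool call to move; the robot and the scene stay as the last step left them, time stands still between calls to the robot, and variables do not carry over. Pictures are saved under pics/ and viewed, and the job is handed in when it is done.

Besides the shell and the picture viewer there is one more tool, called as name(argument=value, ...) on one line, values as JSON. servo_tool: Moves the arm, as the interface text tells. Its arguments: {"type":"object","properties":{"steps":{"type":"array","items":{"type":"object","properties":{"xyz":{"type":"array","items":{"type":"number"}},"angular":{"type":"array","items":{"type":"number"}},"jaw":{"type":"number"}}}},"squeeze":{"type":"number"}},"required":["steps"]}

```bash
mkdir -p pics; ls; python3 - <<'E'
from rig import bot,cams
import cv2
o=bot.get_obs(); print(o, bot.tip_extent)
for n in ["scene","top","wrist"]:
    s=cams.snapshot(n); cv2.imwrite(f"pics/{n}0.png",s["img"][:,:,::-1]); print(n,{k:v for k,v in s.items() if k!="img"})
E
```

```text
pics
{'time_s': 0.0, 'joints': array([-9.96396755e-01,  3.85579989e-01,  6.64466408e-03, -5.09723906e-04,
       -1.19396643e+00, -2.58604246e-01]), 'qvel': array([ 2.80334563e-03, -1.16349999e-05,  1.83567148e-03,  4.29633449e-04,
        1.28364904e-03, -1.85419614e-03]), 'joint_torque': array([ 4.39354890e-04, -3.92283690e+01,  1.88399720e+01,  4.18587193e+00,
       -4.53637374e-03,  3.04550667e-06]), 'position': array([ 0.19408915, -0.59389699,  0.40361279]), 'tcp_rot': array([-0.11037291,  0.69846842,  0.11186993,  0.69817248]), 'wrist_force': array([ 0.3394816 , -0.42416325,  0.34530345]), 'wrist_torque': array([-0.00377476, -0.01068846, -0.02750239]), 'finger_gap': 1.0020318984487024} 0.1734
scene {'fovy': 49.737655206226485, 'cx': 321.6773128895764, 'cy': 240.2042031869485, 'R': array([[ 0.62647681, -0.77921926, -0.01855127],
       [-0.34008321, -0.2518495 , -0.90604373],
       [ 0.7013346 ,  0.57392436, -0.42277726]]), 't': array([-0.37410663,  0.26760462,  0.74235968])}
top {'fovy': 47.48197258036729, 'cx': 315.79696996510853, 'cy': 239.86779783253692, 'R': array([[ 0.0037028 , -0.99962313,  0.02720079],
       [-0.98443361, -0.00842357, -0.17555485],
       [ 0.17571782, -0.02612733, -0.9840938 ]]), 't': array([-0.06775116,  0.56888445,  0.97161572])}
wrist {'fovy': 69.85837979332135, 'cx': 315.5144059653803, 'cy': 243.62242262658287, 'T_tool_cam': array([[-1.57918568e-03, -3.13660845e-01,  9.49533770e-01,
         3.06097026e-02],
       [ 9.99998690e-01, -1.59178187e-04,  1.61053319e-03,
        -4.70078971e-04],
       [-3.54016137e-04,  9.49535070e-01,  3.13660686e-01,
        -7.98747012e-02],
       [ 0.00000000e+00,  0.00000000e+00,  0.00000000e+00,
         1.00000000e+00]])}
```

View pics/scene0.png

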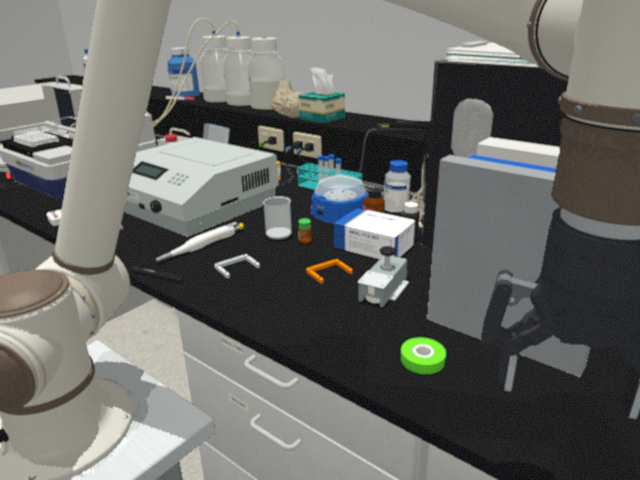

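View pics/top0.png

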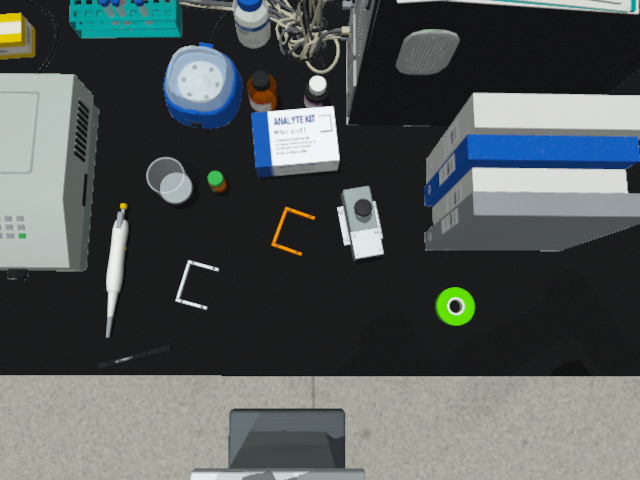

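The top view shows the dispenser at (361,222) with its knob at (363,208). There are two bay-like brackets: an orange one at (293,231), which is the decoy, and a grey aluminium one at (197,285), which I choose. The vial is at (217,182), the beaker at (170,182) and the tape at (455,306). I'll check with a close crop.

```bash
cat > h.py <<'E'
import numpy as np, cv2
from rig import bot,cams
from scipy.spatial.transform import Rotation as Rn
def f(s): return s["img"].shape[0]/2/np.tan(np.radians(s["fovy"]/2))
def ray(s,u,v,R,t,z):
    d=np.array([(u-s["cx"])/f(s),(v-s["cy"])/f(s),1.]); C=-R.T@t; w=R.T@d
    return C+w*(z-C[2])/w[2]
def proj(s,X,R,t):
    c=R@np.asarray(X,float)+t; return f(s)*c[0]/c[2]+s["cx"], f(s)*c[1]/c[2]+s["cy"]
def wristRT(s,o):
    T=np.eye(4);T[:3,:3]=Rn.from_quat(o["tcp_rot"]).as_matrix();T[:3,3]=o["position"]
    M=np.linalg.inv(T@s["T_tool_cam"]); return M[:3,:3],M[:3,3]
E
python3 - <<'E'
from h import *
s=cams.snapshot("top"); im=s["img"][:,:,::-1]
cv2.imwrite("pics/c1.png",cv2.resize(im[180:320,160:400],None,fx=3.3,fy=3.3,interpolation=cv2.INTER_CUBIC))
for n,u,v,z in [("knob",363,208,.085),("bay",197,285,.01),("orange",293,231,.01),("vial",217,182,.058),("tape",455,306,.019),("edge",300,376,0)]:
    print(n,ray(s,u,v,s["R"],s["t"],z).round(4))
E
```

```text
knob [ 0.6234 -0.1498  0.085 ]
bay [0.4871 0.1615 0.01  ]
orange [ 0.5939 -0.0207  0.01  ]
vial [0.6775 0.1229 0.058 ]
tape [ 0.4492 -0.3311  0.019 ]
edge [ 0.3176 -0.0368  0.    ]
```

View pics/c1.png

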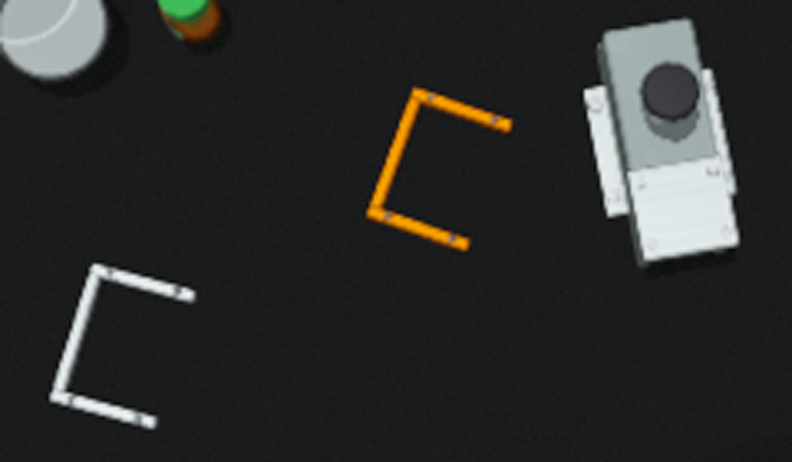

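View pics/wrist0.png

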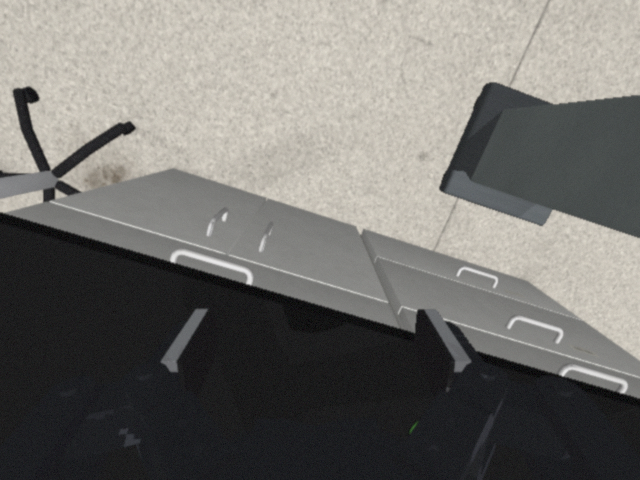

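```bash
python3 - <<'E'
from h import *
s=cams.snapshot("top")
def P(a,b,z): return ray(s,a/3.3+160-.35,b/3.3+180-.35,s["R"],s["t"],z)
B=[P(a,b,.01) for a,b in [(95,266),(195,296),(155,424),(52,400)]]  # far-left, far tip, near tip, near-left
for b in B: print(b.round(4))
print([np.linalg.norm(B[i]-B[(i+1)%4]).round(4) for i in range(4)])
m=(B[1]+B[2])/2; back=(B[0]+B[3])/2; d=(back-m); d/=np.linalg.norm(d)
print("mouth",m.round(4),"dir",d.round(3),np.degrees(np.arctan2(d[1],d[0])), "edge dir",np.degrees(np.arctan2(*(B[1]-B[2])[[1,0]])))
D=[P(a,b,.045) for a,b in [(602,32),(690,18),(740,243),(645,265),(628,170),(718,155)]]
for b in D: print(b.round(4))
k=P(670,92,.085); print("knob",k)
fr=(D[2]+D[3])/2; rear=(D[0]+D[1])/2; x=(rear-fr)/np.linalg.norm(rear-fr); print("front",fr,"x",x,np.degrees(np.arctan2(x[1],x[0])))
print("kn dist from front",(k-fr)@x)
a,b=D[4]-D[3],D[5]-D[2]
for e in (a,b,D[0]-D[3],D[1]-D[2]): print(np.degrees(np.arctan2(e[1],e[0])),np.linalg.norm(e))
E
```

```text
[0.5347 0.1799 0.01  ]
[0.5175 0.1212 0.01  ]
[0.4432 0.1415 0.01  ]
[0.4567 0.201  0.01  ]
[np.float64(0.0612), np.float64(0.077), np.float64(0.061), np.float64(0.0808)]
mouth [0.4803 0.1313 0.01  ] dir [0.251 0.968 0.   ] 75.47931364563459 edge dir -15.31634101341909
[ 0.6694 -0.1146  0.045 ]
[ 0.6784 -0.166   0.045 ]
[ 0.5458 -0.1929  0.045 ]
[ 0.5327 -0.1384  0.045 ]
[ 0.5877 -0.1291  0.045 ]
[ 0.597  -0.1811  0.045 ]
knob [ 0.62429455 -0.14923645  0.085     ]
front [ 0.53927531 -0.16565502  0.045     ] x [0.98271958 0.18510061 0.        ] 10.666998133451122
kn dist from front 0.08658915729922177
9.5907634311319 0.055759261836928795
12.966301954898608 0.0524977977938634
9.901220420625476 0.13872820440955713
11.452283085908833 0.1352822691148818
```

```bash
python3 - <<'E'
from h import *
o=bot.get_obs(); R=Rn.from_quat(o["tcp_rot"]).as_matrix(); print(R.round(4), o["time_s"])
s=cams.snapshot("top"); im=s["img"][:,:,::-1]
for u,v,z in [(425,250,0),(428,190,0),(560,250,0),(340,175,0),(255,178,0)]: print(u,v,ray(s,u,v,s["R"],s["t"],z).round(3))
cv2.imwrite("pics/c2.png",cv2.resize(im[80:330,330:640],None,fx=2.4,fy=2.4,interpolation=cv2.INTER_CUBIC))
# orange near tip
for a,b in [(468,244),(372,212),(512,125)]: print(ray(s,a/3.3+160,b/3.3+180,s["R"],s["t"],.01).round(3))
q=cams.snapshot("scene"); im=q["img"][:,:,::-1]
cv2.imwrite("pics/c3.png",cv2.resize(im[220:340,200:440],None,fx=3.3,fy=3.3,interpolation=cv2.INTER_CUBIC))
for X in [(0.6243,-.1492,.085),(.4955,-.1735,0),(.5392,-.1657,.045),(.4803,.1313,.01)]: print(proj(q,X,q["R"],q["t"]))
E
```

```text
[[-4.000e-04 -3.105e-01  9.506e-01]
 [ 1.000e-03  9.506e-01  3.105e-01]
 [-1.000e+00  1.000e-03 -1.000e-04]] 0.25
425 250 [ 0.56  -0.281  0.   ]
428 190 [ 0.682 -0.291  0.   ]
560 250 [ 0.562 -0.551  0.   ]
340 175 [ 0.712 -0.114  0.   ]
255 178 [0.703 0.057 0.   ]
[ 0.549 -0.038  0.01 ]
[0.567 0.018 0.01 ]
[ 0.621 -0.064  0.01 ]
(np.float64(386.08390371020226), np.float64(247.95776008799635))
(np.float64(359.0646482281573), np.float64(314.86119911681175))
(np.float64(368.99508376107366), np.float64(284.033652992031))
(np.float64(242.59082901362447), np.float64(268.17118276249175))
```

View pics/c2.png

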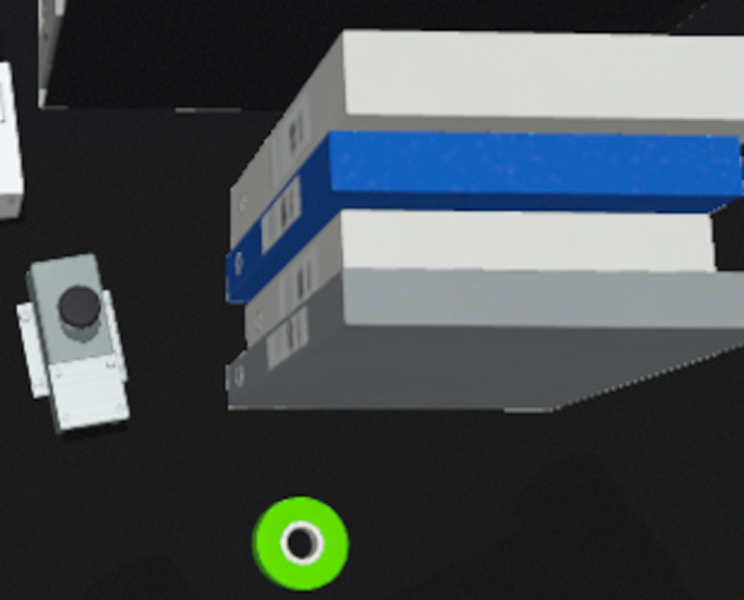

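View pics/c3.png

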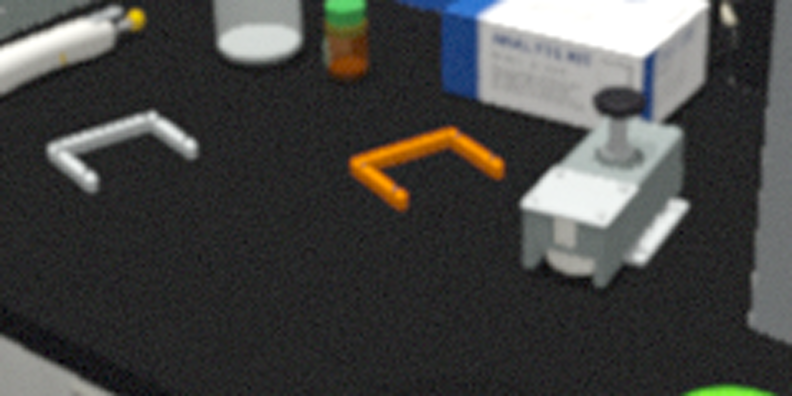

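servo_tool(steps=[{"xyz": [0.005, 0.034, 0.035], "jaw": 0}, {"xyz": [0.005, 0.034, 0.035], "jaw": 0}, {"xyz": [0.005, 0.034, 0.035], "jaw": 0}, {"xyz": [0.005, 0.034, 0.035], "jaw": 0}, {"xyz": [0.005, 0.034, 0.035], "jaw": 0}, {"xyz": [0.005, 0.034, 0.035], "jaw": 0}, {"xyz": [0.005, 0.034, 0.035], "jaw": 0}, {"xyz": [0.005, 0.034, 0.035], "jaw": 0}, {"xyz": [0.005, 0.034, 0.035], "jaw": 0}, {"xyz": [0.005, 0.034, 0.035], "jaw": 0}, {"xyz": [0, 0, 0], "jaw": 0}, {"xyz": [0, 0, 0], "jaw": 0}], squeeze=20)

```text
schema error: expected keys xyz, angular, jaw
```

servo_tool(steps=[{"xyz": [0.005, 0.034, 0.035], "angular": [0, 0, 0], "jaw": 0}, {"xyz": [0.005, 0.034, 0.035], "angular": [0, 0, 0], "jaw": 0}, {"xyz": [0.005, 0.034, 0.035], "angular": [0, 0, 0], "jaw": 0}, {"xyz": [0.005, 0.034, 0.035], "angular": [0, 0, 0], "jaw": 0}, {"xyz": [0.005, 0.034, 0.035], "angular": [0, 0, 0], "jaw": 0}, {"xyz": [0.005, 0.034, 0.035], "angular": [0, 0, 0], "jaw": 0}, {"xyz": [0.005, 0.034, 0.035], "angular": [0, 0, 0], "jaw": 0}, {"xyz": [0.005, 0.034, 0.035], "angular": [0, 0, 0], "jaw": 0}, {"xyz": [0.005, 0.034, 0.035], "angular": [0, 0, 0], "jaw": 0}, {"xyz": [0.005, 0.034, 0.035], "angular": [0, 0, 0], "jaw": 0}, {"xyz": [0, 0, 0], "angular": [0, 0, 0], "jaw": 0}, {"xyz": [0, 0, 0], "angular": [0, 0, 0], "jaw": 0}], squeeze=20)

```text
time_s: 1.85
position: [0.4211, -0.1621, 0.3548]
tcp_rot: [-0.111, 0.698, 0.111, 0.698]
wrist_force: [0.3, 0.4, 0.0]
finger_gap: -0.003
```

```bash
cat > g.py <<'E'
import sys
from h import *
# print tool delta to reach world xyz args with the present orientation
o=bot.get_obs(); R=Rn.from_quat(o["tcp_rot"]).as_matrix(); np.set_printoptions(suppress=True,precision=4)
print("t",o["time_s"],"pos",o["position"],"yaw z",np.degrees(np.arctan2(R[1,2],R[0,2])),"down",R[:,0],"gap",o["finger_gap"],"F",o["wrist_force"],"j",o["joints"])
if len(sys.argv)>3: print("tool d",R.T@(np.array(list(map(float,sys.argv[1:4])))-o["position"]))
E
python3 g.py 0.6243 -0.1492 0.28; python3 - <<'E'
from h import *
o=bot.get_obs();w=cams.snapshot("wrist"); cv2.imwrite("pics/w1.png",w["img"][:,:,::-1])
R,t=wristRT(w,o)
for X in [(0.6243,-.1492,.085),(.4955,-.1735,0)]: print(proj(w,X,R,t))
E
```

```text
t 1.85 pos [ 0.4211 -0.1621  0.3548] yaw z 18.12600852069659 down [-0.0002 -0.     -1.    ] gap -0.0026047405323757064 F [0.2689 0.4047 0.0258] j [-0.0056  0.1351 -0.4739  0.     -0.962  -1.2489]
tool d [ 0.0747 -0.0509  0.1971]
(np.float64(259.76510242877526), np.float64(449.5496335151058))
(np.float64(282.4663665878321), np.float64(280.53332892960265))
```

View pics/w1.png

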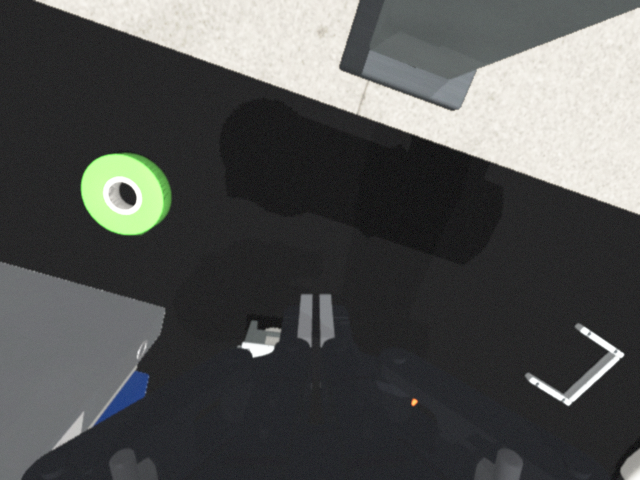

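servo_tool(steps=[{"xyz": [0.0, -0.0102, 0.0394], "angular": [0, 0, 0], "jaw": 0}, {"xyz": [0.0, -0.0102, 0.0394], "angular": [0, 0, 0], "jaw": 0}, {"xyz": [0.0, -0.0102, 0.0394], "angular": [0, 0, 0], "jaw": 0}, {"xyz": [0.02, -0.0102, 0.0394], "angular": [0, 0, 0], "jaw": 0}, {"xyz": [0.03, -0.0102, 0.0394], "angular": [0, 0, 0], "jaw": 0}, {"xyz": [0.025, 0, 0], "angular": [0, 0, 0], "jaw": 0}, {"xyz": [0, 0, 0], "angular": [0, 0, 0], "jaw": 0}])

```text
time_s: 2.78
position: [0.6234, -0.151, 0.2769]
tcp_rot: [-0.11, 0.701, 0.111, 0.696]
wrist_force: [-0.1, -0.7, -0.7]
finger_gap: -0.0
```

```bash
python3 g.py 0.6243 -0.1492 0.2584; python3 - <<'E'
from h import *
s=cams.snapshot("top"); im=s["img"][:,:,::-1]
q=cams.snapshot("scene")["img"][:,:,::-1]
a=cv2.resize(im[150:300,310:440],(390,450),interpolation=cv2.INTER_CUBIC);b=cv2.resize(q[200:350,320:450],(390,450),interpolation=cv2.INTER_CUBIC)
cv2.imwrite("pics/k1.png",np.hstack([a,b]))
E
```

```text
t 2.775 pos [ 0.6234 -0.151   0.2769] yaw z 17.94803228286653 down [-0.0062  0.0004 -1.    ] gap -0.0004802971842451291 F [-0.0754 -0.711  -0.6921] j [ 0.0141  0.5218 -0.1097 -0.0005 -0.9454 -1.2713]
tool d [0.0185 0.0014 0.0015]
```

View pics/k1.png

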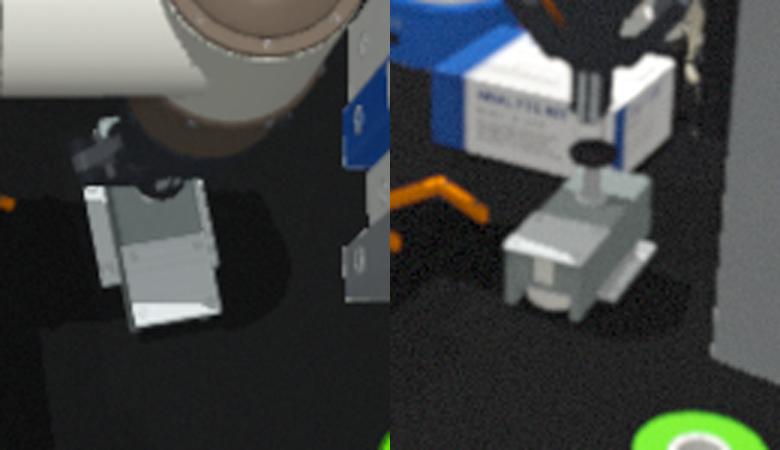

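servo_tool(steps=[{"xyz": [0.008, 0.001, 0.001], "angular": [0, 0, 0], "jaw": 0}, {"xyz": [0.008, 0, 0], "angular": [0, 0, 0], "jaw": 0}, {"xyz": [0.003, 0, 0], "angular": [0, 0, 0], "jaw": 0}, {"xyz": [0.003, 0, 0], "angular": [0, 0, 0], "jaw": 0}, {"xyz": [0.003, 0, 0], "angular": [0, 0, 0], "jaw": 0}, {"xyz": [0.003, 0, 0], "angular": [0, 0, 0], "jaw": 0}, {"xyz": [0.003, 0, 0], "angular": [0, 0, 0], "jaw": 0}, {"xyz": [0.003, 0, 0], "angular": [0, 0, 0], "jaw": 0}, {"xyz": [0.003, 0, 0], "angular": [0, 0, 0], "jaw": 0}, {"xyz": [0.003, 0, 0], "angular": [0, 0, 0], "jaw": 0}, {"xyz": [0, 0, 0], "angular": [0, 0, 0], "jaw": 0}])

```text
time_s: 4.25
position: [0.625, -0.1482, 0.2399]
tcp_rot: [-0.111, 0.698, 0.111, 0.698]
wrist_force: [-1.7, 1.4, 5.1]
finger_gap: -0.0
```

```bash
python3 g.py 0.6243 -0.1492 0.2324; python3 - <<'E'
from h import *
s=cams.snapshot("top"); im=s["img"][:,:,::-1]
q=cams.snapshot("scene")["img"][:,:,::-1]
a=cv2.resize(im[180:330,310:440],(390,450),interpolation=cv2.INTER_CUBIC);b=cv2.resize(q[220:370,320:450],(390,450),interpolation=cv2.INTER_CUBIC)
cv2.imwrite("pics/k2.png",np.hstack([a,b]))
E
```

```text
t 4.25 pos [ 0.625  -0.1482  0.2399] yaw z 18.105807978090308 down [ 0.     -0.0001 -1.    ] gap -2.4845179453750993e-05 F [-1.7461  1.3591  5.0954] j [ 0.0187  0.563  -0.1445  0.0001 -0.8633 -1.2736]
tool d [ 0.0075 -0.0008 -0.001 ]
```

View pics/k2.png

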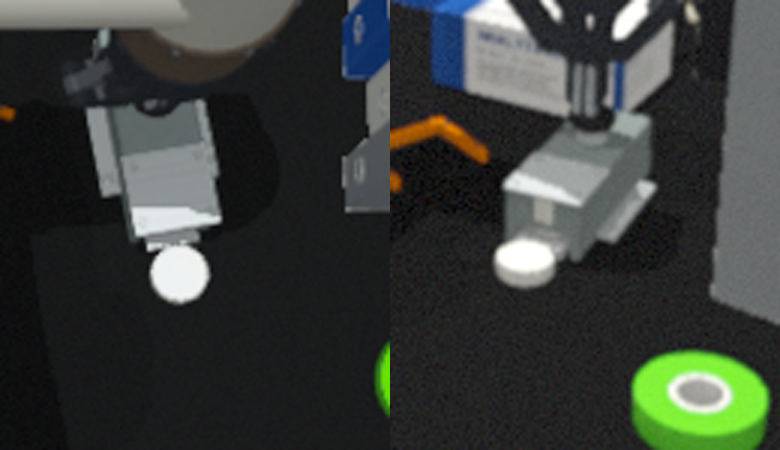

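The cap is emerging at (180,273) in the left crop. I'll carry the press on to the stop.

servo_tool(steps=[{"xyz": [0.003, 0, 0], "angular": [0, 0, 0], "jaw": 0}, {"xyz": [0.003, 0, 0], "angular": [0, 0, 0], "jaw": 0}, {"xyz": [0.002, 0, 0], "angular": [0, 0, 0], "jaw": 0}, {"xyz": [0, 0, 0], "angular": [0, 0, 0], "jaw": 0}])

```text
time_s: 4.85
position: [0.6249, -0.1482, 0.2325]
tcp_rot: [-0.111, 0.698, 0.111, 0.698]
wrist_force: [-3.8, 1.2, 7.8]
finger_gap: 0.003
```

servo_tool(steps=[{"xyz": [0.001, 0, 0], "angular": [0, 0, 0], "jaw": 0}, {"xyz": [0.001, 0, 0], "angular": [0, 0, 0], "jaw": 0}, {"xyz": [0, 0, 0], "angular": [0, 0, 0], "jaw": 0}])

```text
time_s: 5.22
position: [0.6249, -0.1481, 0.2325]
tcp_rot: [-0.112, 0.698, 0.111, 0.698]
wrist_force: [-6.6, 3.2, 15.3]
finger_gap: 0.004
```

It's at the stop: z no longer moves and the force has risen to 15 N. Now I'll release.

servo_tool(steps=[{"xyz": [-0.005, 0, 0], "angular": [0, 0, 0], "jaw": 0}, {"xyz": [-0.006, 0, 0], "angular": [0, 0, 0], "jaw": 0}, {"xyz": [-0.006, 0, 0], "angular": [0, 0, 0], "jaw": 0}, {"xyz": [-0.006, 0, 0], "angular": [0, 0, 0], "jaw": 0}, {"xyz": [-0.006, 0, 0], "angular": [0, 0, 0], "jaw": 0}, {"xyz": [-0.01, 0, 0], "angular": [0, 0, 0], "jaw": 0}, {"xyz": [-0.03, 0, 0], "angular": [0, 0, 0], "jaw": 0}, {"xyz": [-0.04, 0, 0], "angular": [0, 0, 0], "jaw": 0}, {"xyz": [0, 0, -0.05], "angular": [0, 0, 0], "jaw": 15}, {"xyz": [0, 0, -0.06], "angular": [0, 0, 0], "jaw": 15}, {"xyz": [0, 0, -0.06], "angular": [0, 0, 0], "jaw": 15}, {"xyz": [0, 0, -0.03], "angular": [0, 0, 0], "jaw": 15}])

```text
time_s: 6.72
position: [0.4321, -0.2109, 0.3391]
tcp_rot: [-0.111, 0.698, 0.111, 0.698]
wrist_force: [1.3, 0.5, 0.5]
finger_gap: 0.145
```

```bash
python3 g.py; python3 - <<'E'
from h import *
s=cams.snapshot("top"); im=s["img"][:,:,::-1]
q=cams.snapshot("scene")["img"][:,:,::-1]
a=cv2.resize(im[180:330,310:440],(390,450),interpolation=cv2.INTER_CUBIC);b=cv2.resize(q[220:370,320:450],(390,450),interpolation=cv2.INTER_CUBIC)
cv2.imwrite("pics/k3.png",np.hstack([a,b]))
E
```

```text
t 6.725 pos [ 0.4321 -0.2109  0.3391] yaw z 18.0224937325376 down [ 0.0002  0.0002 -1.    ] gap 0.14526651971703314 F [1.332  0.5381 0.4586] j [-0.1154  0.2033 -0.4323 -0.0002 -0.935  -1.1407]
```

View pics/k3.png

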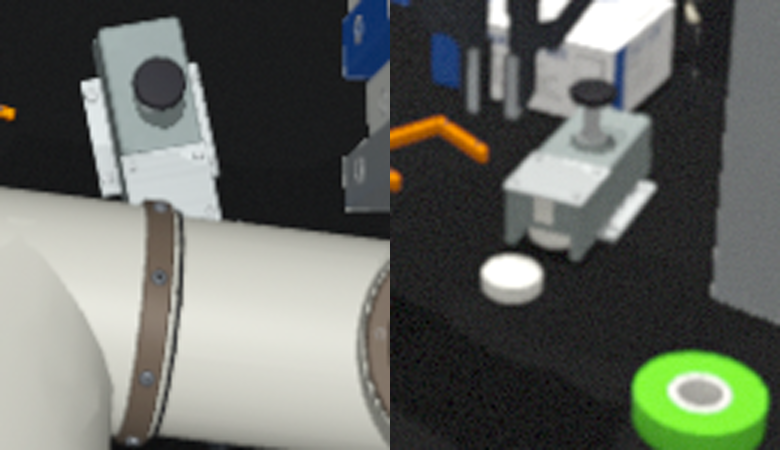

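servo_tool(steps=[{"xyz": [0, 0, 0], "angular": [-0.168, 0, 0], "jaw": 20}, {"xyz": [0, 0, 0], "angular": [-0.168, 0, 0], "jaw": 20}, {"xyz": [0, 0, 0], "angular": [-0.168, 0, 0], "jaw": 20}, {"xyz": [0, 0, 0], "angular": [-0.168, 0, 0], "jaw": 20}, {"xyz": [0, 0, 0], "angular": [-0.168, 0, 0], "jaw": 20}, {"xyz": [0, 0, 0], "angular": [-0.168, 0, 0], "jaw": 20}, {"xyz": [0, 0, 0], "angular": [-0.168, 0, 0], "jaw": 20}, {"xyz": [0, 0, 0], "angular": [-0.168, 0, 0], "jaw": 20}, {"xyz": [0, 0, 0], "angular": [0, 0, 0], "jaw": 20}])

```text
time_s: 7.95
position: [0.4357, -0.2102, 0.3389]
tcp_rot: [0.522, -0.477, -0.521, -0.478]
wrist_force: [0.7, -0.3, 0.5]
finger_gap: 0.197
```

```bash
python3 g.py 0.502 -0.25 0.26; python3 - <<'E'
from h import *
q=cams.snapshot("scene"); print(ray(q,320+122/3,220+271/3,q["R"],q["t"],.012))
o=bot.get_obs();w=cams.snapshot("wrist"); cv2.imwrite("pics/w2.png",w["img"][:,:,::-1])
R,t=wristRT(w,o)
for X in [(.4955,-.1735,.012),(.4803,.1313,0)]: print(proj(w,X,R,t))
s=cams.snapshot("top");cv2.imwrite("pics/t2.png",s["img"][:,:,::-1])
E
```

```text
t 7.95 pos [ 0.4357 -0.2102  0.3389] yaw z 95.01127252993078 down [ 0.0009 -0.0002 -1.    ] gap 0.19745382481248833 F [ 0.7466 -0.3182  0.5144] j [-0.1128  0.2082 -0.4265  0.0002 -0.9352  0.2002]
tool d [ 0.079  -0.0625 -0.0454]
[ 0.49495657 -0.17741077  0.012     ]
(np.float64(248.09379430819422), np.float64(258.02353358768363))
(np.float64(256.0226782934626), np.float64(485.9855325263903))
```

View pics/w2.png

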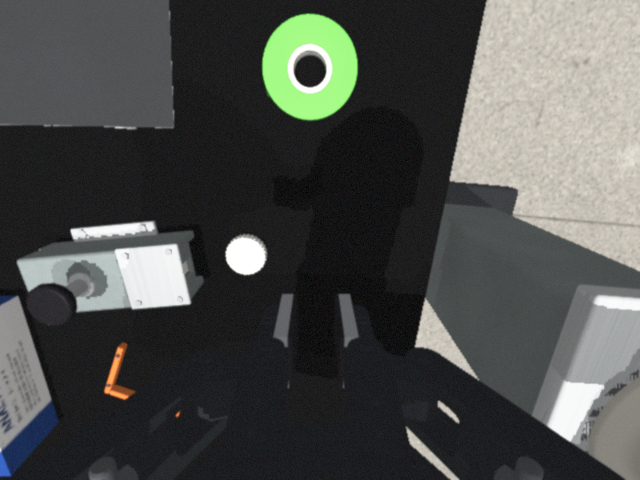

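View pics/t2.png

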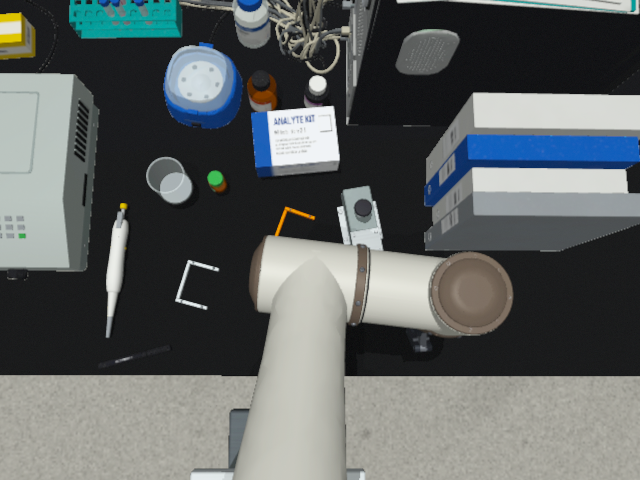

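The wrist view shows the cap clear of the dispenser at (246,255), which agrees with about (0.496, -0.176). I'll go behind it and then down.

```bash
python3 g.py 0.501 -0.236 0.20; python3 -c "
from rig import bot; print(bot.tip_extent)"
```

```text
t 8.1 pos [ 0.4352 -0.2103  0.3387] yaw z 94.9890088766171 down [ 0.0003 -0.0001 -1.    ] gap 0.20129586819512957 F [-0.3106 -0.6859  0.89  ] j [-0.1131  0.2079 -0.4273  0.0001 -0.9353  0.2001]
tool d [ 0.1388 -0.0632 -0.0313]
0.1734
```

servo_tool(steps=[{"xyz": [0, -0.0158, -0.0078], "angular": [0, 0, 0], "jaw": 20}, {"xyz": [0, -0.0158, -0.0078], "angular": [0, 0, 0], "jaw": 20}, {"xyz": [0, -0.0158, -0.0078], "angular": [0, 0, 0], "jaw": 20}, {"xyz": [0, -0.0158, -0.0079], "angular": [0, 0, 0], "jaw": 20}, {"xyz": [0.03, 0, 0], "angular": [0, 0, 0], "jaw": 20}, {"xyz": [0.03, 0, 0], "angular": [0, 0, 0], "jaw": 20}, {"xyz": [0.03, 0, 0], "angular": [0, 0, 0], "jaw": 20}, {"xyz": [0.03, 0, 0], "angular": [0, 0, 0], "jaw": 20}, {"xyz": [0.019, 0, 0], "angular": [0, 0, 0], "jaw": 20}, {"xyz": [0, 0, 0], "angular": [0, 0, 0], "jaw": 20}, {"xyz": [0, 0, 0], "angular": [0, 0, 0], "jaw": 20}])

```text
time_s: 9.48
position: [0.5012, -0.236, 0.2005]
tcp_rot: [0.522, -0.477, -0.521, -0.478]
wrist_force: [-0.7, -0.5, -0.7]
finger_gap: 0.201
```

```bash
python3 g.py 0.501 -0.236 0.175; python3 - <<'E'
from h import *
q=cams.snapshot("scene"); im=q["img"][:,:,::-1]; b=cv2.resize(im[240:370,310:470],None,fx=3,fy=3,interpolation=cv2.INTER_CUBIC)
o=bot.get_obs();w=cams.snapshot("wrist"); a=w["img"][120:360:,150:470,::-1]
cv2.imwrite("pics/w3.png",np.vstack([cv2.resize(a,(480,360))[:,:480],b[:240,:480]]))
R,t=wristRT(w,o)
for X in [(.496,-.176,.012)]: print(proj(w,X,R,t))
cv2.imwrite("pics/w3b.png",b)
E
```

```text
t 9.475 pos [ 0.5012 -0.236   0.2005] yaw z 95.08503108725999 down [ 0.0014 -0.0005 -1.    ] gap 0.20096342951972032 F [-0.7158 -0.4917 -0.6779] j [-0.1474  0.4984 -0.4079  0.0005 -0.663   0.2358]
tool d [0.0255 0.0002 0.    ]
(np.float64(317.00270389159243), np.float64(392.3411930194355))
```

View pics/w3.png

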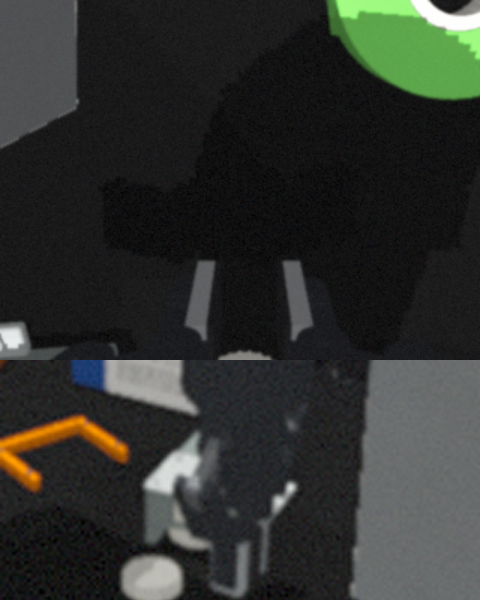

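View pics/w3b.png

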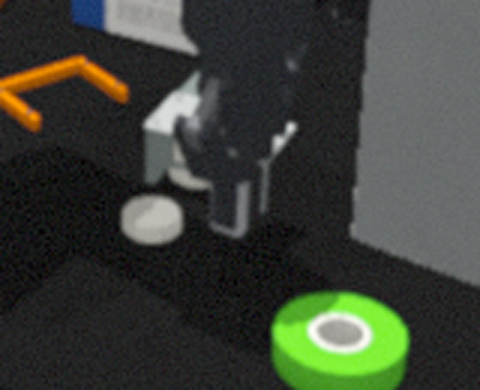

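servo_tool(steps=[{"xyz": [0.01, 0, 0], "angular": [0, 0, 0], "jaw": 20}, {"xyz": [0.008, 0, 0], "angular": [0, 0, 0], "jaw": 20}, {"xyz": [0.006, 0, 0], "angular": [0, 0, 0], "jaw": 20}, {"xyz": [0, 0, 0], "angular": [0, 0, 0], "jaw": 20}, {"xyz": [0, 0, 0.01], "angular": [0, 0, 0], "jaw": 20}, {"xyz": [0, 0, 0.01], "angular": [0, 0, 0], "jaw": 20}, {"xyz": [0, 0, 0.005], "angular": [0, 0, 0], "jaw": 20}, {"xyz": [0, 0, 0.005], "angular": [0, 0, 0], "jaw": 20}, {"xyz": [0, 0, 0.005], "angular": [0, 0, 0], "jaw": 20}, {"xyz": [0, 0, 0.008], "angular": [0, 0, 0], "jaw": 20}, {"xyz": [0, 0, 0.008], "angular": [0, 0, 0], "jaw": 20}, {"xyz": [0, 0, 0], "angular": [0, 0, 0], "jaw": 20}])

```text
time_s: 11.08
position: [0.496, -0.1845, 0.1757]
tcp_rot: [-0.522, 0.477, 0.522, 0.477]
wrist_force: [0.3, -0.6, 0.2]
finger_gap: 0.204
```

```bash
cat > v.py <<'E'
import sys
from h import *
q=cams.snapshot("scene"); im=q["img"][:,:,::-1]; b=cv2.resize(im[220:370,220:450],None,fx=3,fy=3,interpolation=cv2.INTER_CUBIC)
cv2.imwrite(f"pics/{sys.argv[1]}.png",b)
E
python3 g.py; python3 v.py p1
```

```text
t 11.075 pos [ 0.496  -0.1845  0.1757] yaw z 95.15185357094529 down [-0.0002  0.0001 -1.    ] gap 0.20356193519875687 F [ 0.2526 -0.6398  0.1924] j [-0.0494  0.5087 -0.487  -0.0001 -0.5753  0.1394]
```

View pics/p1.png

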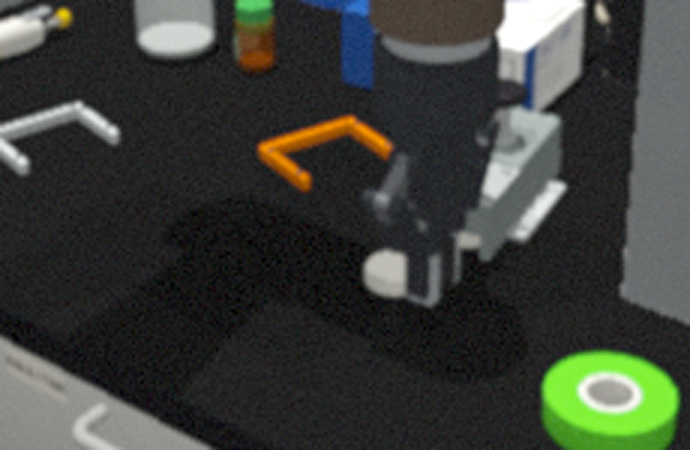

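servo_tool(steps=[{"xyz": [0, 0, 0.008], "angular": [0, 0, 0], "jaw": 20}, {"xyz": [0, 0, 0.01], "angular": [0, 0, 0], "jaw": 20}, {"xyz": [0, 0, 0.01], "angular": [0, 0, 0], "jaw": 20}, {"xyz": [0, 0, 0.01], "angular": [0, 0, 0], "jaw": 20}, {"xyz": [0, 0, 0.01], "angular": [0, 0, 0], "jaw": 20}, {"xyz": [0, 0, 0.01], "angular": [0, 0, 0], "jaw": 20}, {"xyz": [0, 0, 0.01], "angular": [0, 0, 0], "jaw": 20}, {"xyz": [0, 0, 0.01], "angular": [0, 0, 0], "jaw": 20}, {"xyz": [0, 0, 0.01], "angular": [0, 0, 0], "jaw": 20}, {"xyz": [0, 0, 0.01], "angular": [0, 0, 0], "jaw": 20}, {"xyz": [0, 0, 0.006], "angular": [0, 0, 0], "jaw": 20}, {"xyz": [0, 0, 0.003], "angular": [0, 0, 0], "jaw": 20}])

```text
time_s: 12.62
position: [0.4865, -0.0781, 0.1757]
tcp_rot: [0.522, -0.477, -0.522, -0.477]
wrist_force: [-0.9, -0.3, 0.3]
finger_gap: 0.2
```

```bash
python3 g.py; python3 v.py p2
```

```text
t 12.625 pos [ 0.4865 -0.0781  0.1757] yaw z 95.1219135970881 down [ 0.0001  0.     -1.    ] gap 0.20012468634471 F [-0.859  -0.3057  0.3493] j [ 0.1711  0.4674 -0.5779  0.     -0.5255 -0.0817]
```

View pics/p2.png

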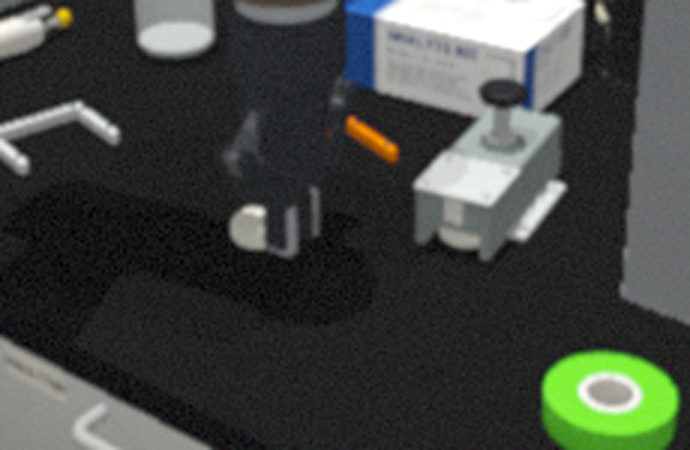

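servo_tool(steps=[{"xyz": [0, 0, 0.008], "angular": [0, 0, 0], "jaw": 20}, {"xyz": [0, 0, 0.012], "angular": [0, 0, 0], "jaw": 20}, {"xyz": [0, 0, 0.012], "angular": [0, 0, 0], "jaw": 20}, {"xyz": [0, 0, 0.012], "angular": [0, 0, 0], "jaw": 20}, {"xyz": [0, 0, 0.012], "angular": [0, 0, 0], "jaw": 20}, {"xyz": [0, 0, 0.012], "angular": [0, 0, 0], "jaw": 20}, {"xyz": [0, 0, 0.012], "angular": [0, 0, 0], "jaw": 20}, {"xyz": [0, 0, 0.012], "angular": [0, 0, 0], "jaw": 20}, {"xyz": [0, 0, 0.012], "angular": [0, 0, 0], "jaw": 20}, {"xyz": [0, 0, 0.012], "angular": [0, 0, 0], "jaw": 20}, {"xyz": [0, 0, 0.008], "angular": [0, 0, 0], "jaw": 20}, {"xyz": [0, 0, 0.004], "angular": [0, 0, 0], "jaw": 20}])

```text
time_s: 14.18
position: [0.4751, 0.0495, 0.1757]
tcp_rot: [-0.522, 0.477, 0.522, 0.477]
wrist_force: [0.5, 0.4, 0.4]
finger_gap: 0.197
```

```bash
python3 g.py; python3 v.py p3; python3 - <<'E'
from h import *
s=cams.snapshot("top"); im=s["img"][:,:,::-1]
cv2.imwrite("pics/p3t.png",cv2.resize(im[180:330,140:340],None,fx=3,fy=3,interpolation=cv2.INTER_CUBIC))
w=cams.snapshot("wrist");cv2.imwrite("pics/p3w.png",w["img"][:,:,::-1])
E
```

```text
t 14.175 pos [0.4751 0.0495 0.1757] yaw z 95.12699942779768 down [-0. -0. -1.] gap 0.19742172528045385 F [0.4974 0.438  0.4069] j [ 0.445   0.4506 -0.6149 -0.     -0.5053 -0.3555]
```

View pics/p3.png

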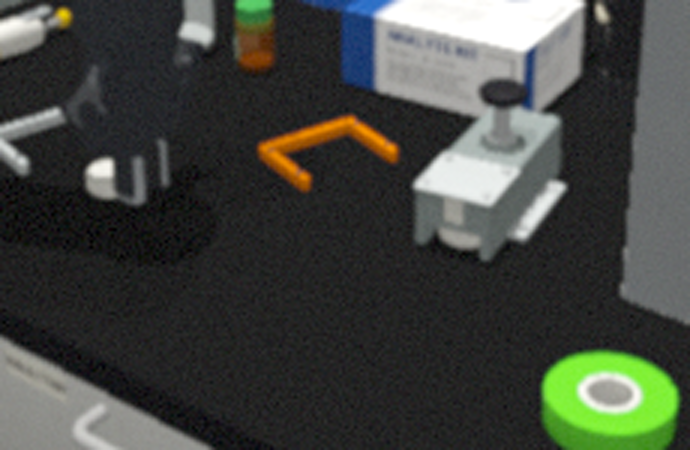

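View pics/p3t.png

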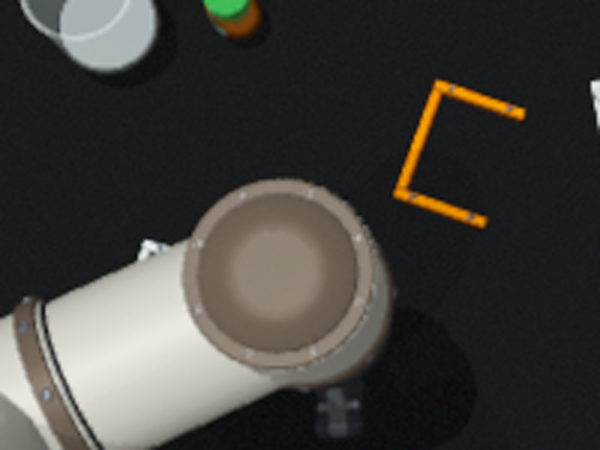

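View pics/p3w.png

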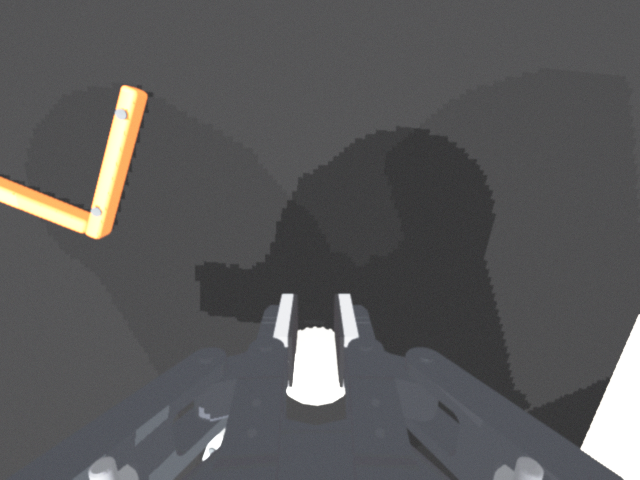

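```bash
python3 - <<'E'
from h import *
q=cams.snapshot("scene")
for a,b in [(193,150),(93,182),(52,148),(153,114)]: print(ray(q,a/3.3+199.7,b/3.3+219.7,q["R"],q["t"],.01).round(4))
o=bot.get_obs();w=cams.snapshot("wrist");R,t=wristRT(w,o)
print(ray(w,316,328,R,t,.012), "far",ray(w,316,403,R,t,.012))
for X in [(0.5175,.1212,.01),(.4432,.1415,.01)]: print(proj(w,X,R,t))
E
```

```text
[0.5114 0.1137 0.01  ]
[0.4397 0.1343 0.01  ]
[0.4554 0.1935 0.01  ]
[0.5333 0.1758 0.01  ]
[0.47530227 0.05171578 0.012     ] far [0.47159198 0.09303096 0.012     ]
(np.float64(221.3335795764816), np.float64(437.8250890774153))
(np.float64(360.8079154523908), np.float64(476.53165988572))
```

servo_tool(steps=[{"xyz": [0, 0, -0.003], "angular": [0, 0, 0], "jaw": 20}, {"xyz": [0, 0.0025, 0], "angular": [0.09, 0, 0], "jaw": 20}, {"xyz": [0, 0.0025, 0], "angular": [0.09, 0, 0], "jaw": 20}, {"xyz": [0, 0.0025, 0], "angular": [0.09, 0, 0], "jaw": 20}, {"xyz": [0, 0, 0], "angular": [0, 0, 0], "jaw": 20}])

```text
time_s: 15.05
position: [0.4678, 0.0457, 0.1757]
tcp_rot: [-0.453, 0.543, 0.453, 0.543]
wrist_force: [0.4, -0.3, -0.4]
finger_gap: 0.203
```

```bash
python3 g.py .4822 .1298 .1757; python3 - <<'E'
from h import *
w=cams.snapshot("wrist");cv2.imwrite("pics/p4w.png",w["img"][:,:,::-1])
E
```

```text
t 15.05 pos [0.4678 0.0457 0.1757] yaw z 79.66155452312854 down [-0.0002 -0.0001 -1.    ] gap 0.20269949231662154 F [ 0.3788 -0.3499 -0.3545] j [ 0.4441  0.4422 -0.6336 -0.0001 -0.4952 -0.6245]
tool d [0.     0.001  0.0854]
```

View pics/p4w.png

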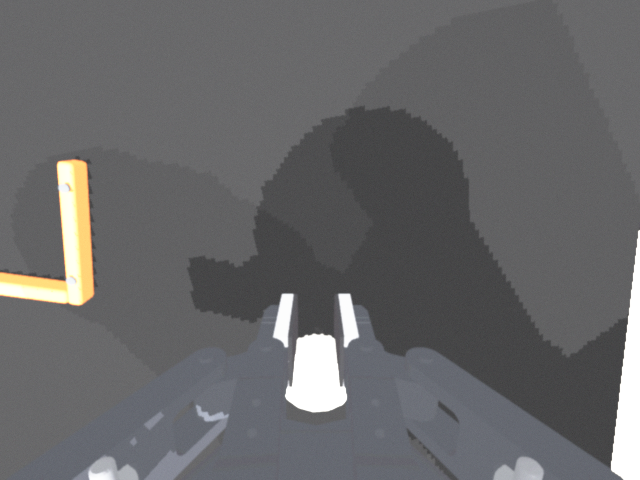

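servo_tool(steps=[{"xyz": [0, 0, 0.005], "angular": [0, 0, 0], "jaw": 20}, {"xyz": [0, 0, 0.008], "angular": [0, 0, 0], "jaw": 20}, {"xyz": [0, 0, 0.008], "angular": [0, 0, 0], "jaw": 20}, {"xyz": [0, 0, 0.008], "angular": [0, 0, 0], "jaw": 20}, {"xyz": [0, 0, 0.008], "angular": [0, 0, 0], "jaw": 20}, {"xyz": [0, 0, 0.008], "angular": [0, 0, 0], "jaw": 20}, {"xyz": [0, 0, 0.008], "angular": [0, 0, 0], "jaw": 20}, {"xyz": [0, 0, 0.005], "angular": [0, 0, 0], "jaw": 20}, {"xyz": [0, 0, 0.002], "angular": [0, 0, 0], "jaw": 20}])

```text
time_s: 16.23
position: [0.4788, 0.1053, 0.1757]
tcp_rot: [-0.453, 0.543, 0.453, 0.543]
wrist_force: [-0.1, 0.3, -0.6]
finger_gap: 0.2
```

```bash
python3 g.py .4822 .1298 .1757; sed -i 's/220:450/150:380/;s/220:370/200:350/' v.py; python3 v.py p5;  python3 - <<'E'
from h import *
w=cams.snapshot("wrist");cv2.imwrite("pics/p5w.png",w["img"][:,:,::-1])
E
```

```text
t 16.225 pos [0.4788 0.1053 0.1757] yaw z 79.64531080835333 down [-0. -0. -1.] gap 0.20013086452636913 F [-0.0633  0.2774 -0.578 ] j [ 0.5486  0.4646 -0.5841 -0.     -0.5221 -0.7293]
tool d [-0.      0.001   0.0247]
```

View pics/p5.png

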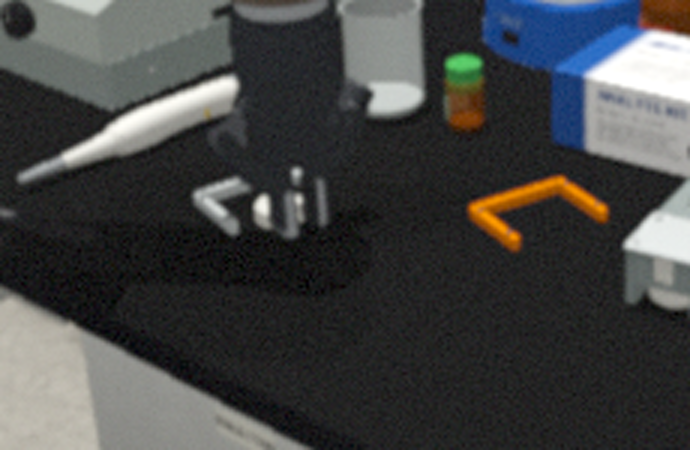

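View pics/p5w.png

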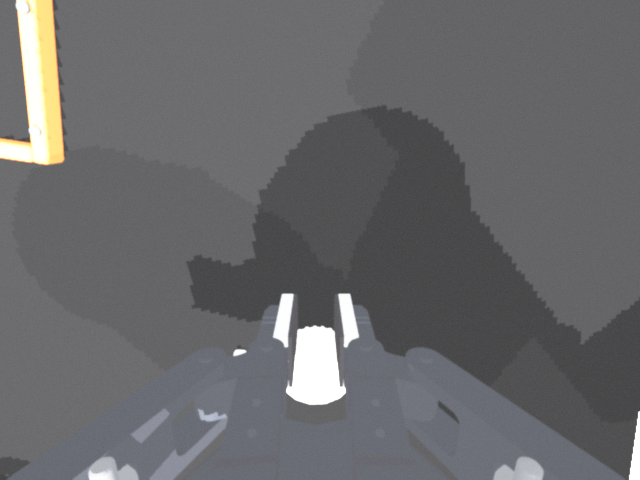

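```bash
python3 - <<'E'
from h import *
o=bot.get_obs();w=cams.snapshot("wrist");R,t=wristRT(w,o)
for p in [(233,350),(246,350),(316,327)]: print(p,ray(w,*p,R,t,.01).round(4))
E
```

```text
(233, 350) [0.5197 0.1138 0.01  ]
(246, 350) [0.5138 0.1149 0.01  ]
(316, 327) [0.4799 0.1088 0.01  ]
```

servo_tool(steps=[{"xyz": [0, 0, 0.004], "angular": [0, 0, 0], "jaw": 20}, {"xyz": [0, 0, 0.005], "angular": [0, 0, 0], "jaw": 20}, {"xyz": [0, 0, 0.005], "angular": [0, 0, 0], "jaw": 20}, {"xyz": [0, 0, 0.005], "angular": [0, 0, 0], "jaw": 20}, {"xyz": [0, 0, 0.004], "angular": [0, 0, 0], "jaw": 20}, {"xyz": [0, 0, 0.002], "angular": [0, 0, 0], "jaw": 20}, {"xyz": [0, 0, 0], "angular": [0, 0, 0], "jaw": 20}])

```text
time_s: 17.25
position: [0.4832, 0.1298, 0.1757]
tcp_rot: [-0.453, 0.543, 0.453, 0.543]
wrist_force: [0.1, -0.9, -0.5]
finger_gap: 0.201
```

```bash
python3 g.py;python3 v.py p6;  python3 - <<'E'
from h import *
w=cams.snapshot("wrist");cv2.imwrite("pics/p6w.png",w["img"][:,:,::-1])
o=bot.get_obs();R,t=wristRT(w,o)
E
```

```text
t 17.25 pos [0.4832 0.1298 0.1757] yaw z 79.63759994082109 down [ 0.  0. -1.] gap 0.20089735211903537 F [ 0.1474 -0.898  -0.4505] j [ 0.5874  0.476  -0.5591 -0.0001 -0.5357 -0.7682]
```

View pics/p6.png

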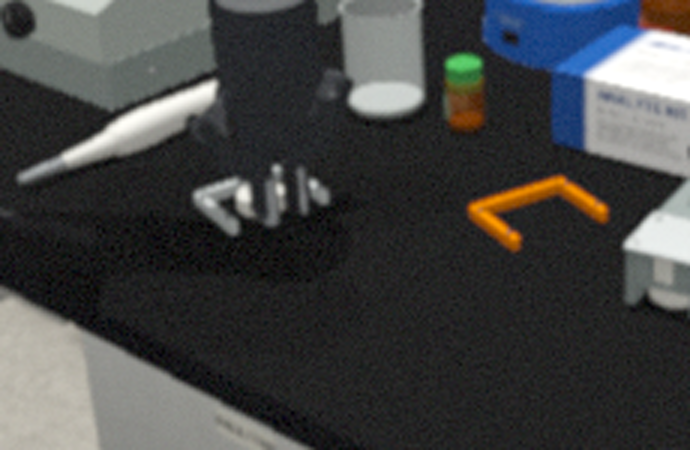

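View pics/p6w.png

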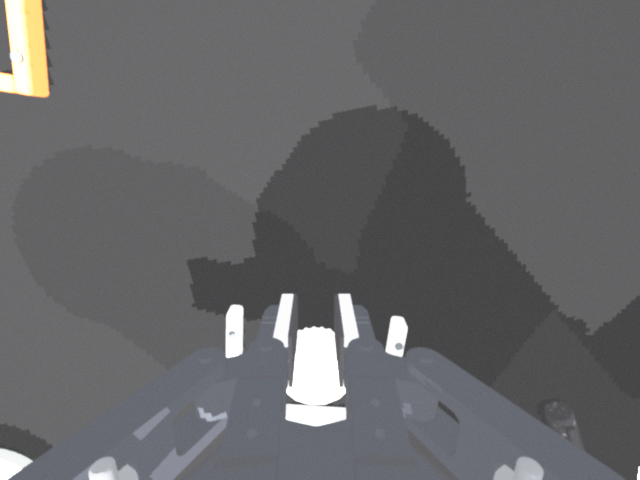

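```bash
python3 - <<'E'
from h import *
o=bot.get_obs();w=cams.snapshot("wrist");R,t=wristRT(w,o)
d=np.array([.251,.968,0])
a=ray(w,237,305,R,t,.01);b=ray(w,400,317,R,t,.01);m=(a+b)/2
print(a,b,np.linalg.norm(a-b),m)
for n,p,z in [("near",(316,327),.012),("near0",(316,327),.0),("far",(316,402),.012),("backwall",(316,405),.01),("backwall outer",(316,425),.01)]:
    X=ray(w,*p,R,t,z);print(n,X.round(4),"depth",((X-m)@d).round(4))
im=w["img"][280:440,200:440,::-1];cv2.imwrite("pics/p6c.png",cv2.resize(im,None,fx=3.2,fy=3.2,interpolation=cv2.INTER_CUBIC))
E
```

```text
[0.51652243 0.11600328 0.01      ] [0.44655869 0.13490005 0.01      ] 0.07247077082425785 [0.48154056 0.12545166 0.01      ]
near [0.4841 0.132  0.012 ] depth 0.0069
near0 [0.4854 0.1393 0.    ] depth 0.0144
far [0.4915 0.1727 0.012 ] depth 0.0482
backwall [0.4922 0.1763 0.01  ] depth 0.0519
backwall outer [0.4944 0.1886 0.01  ] depth 0.0644
```

View pics/p6c.png

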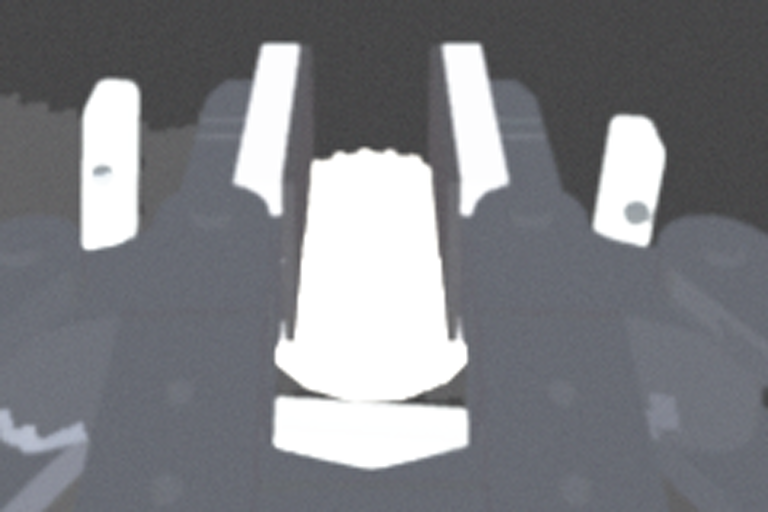

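The cap sits between both walls, about 10 mm inside the mouth and just short of the back wall. I'll back straight off, lift and verify.

servo_tool(steps=[{"xyz": [0, 0, -0.005], "angular": [0, 0, 0], "jaw": 20}, {"xyz": [0, 0, -0.01], "angular": [0, 0, 0], "jaw": 20}, {"xyz": [0, 0, -0.02], "angular": [0, 0, 0], "jaw": 20}, {"xyz": [0, 0, -0.02], "angular": [0, 0, 0], "jaw": 20}, {"xyz": [0, 0, -0.01], "angular": [0, 0, 0], "jaw": 20}, {"xyz": [-0.04, 0, 0], "angular": [0, 0, 0], "jaw": 20}, {"xyz": [-0.05, 0, 0], "angular": [0, 0, 0], "jaw": 20}, {"xyz": [-0.05, 0, -0.03], "angular": [0, 0, 0], "jaw": 20}, {"xyz": [0, 0, -0.05], "angular": [0, 0, 0], "jaw": 20}, {"xyz": [0, 0, -0.06], "angular": [0, 0, 0], "jaw": 20}, {"xyz": [0, 0, -0.05], "angular": [0, 0, 0], "jaw": 20}, {"xyz": [0, 0, 0], "angular": [0, 0, 0], "jaw": 20}])

```text
time_s: 18.9
position: [0.436, -0.1241, 0.3156]
tcp_rot: [-0.451, 0.545, 0.451, 0.544]
wrist_force: [-0.5, -0.4, 0.5]
finger_gap: 0.202
```

```bash
python3 g.py;python3 v.py p7;  python3 - <<'E'
from h import *
s=cams.snapshot("top"); im=s["img"][:,:,::-1]
cv2.imwrite("pics/p7t.png",im)
cv2.imwrite("pics/p7c.png",cv2.resize(im[240:330,140:280],None,fx=5,fy=5,interpolation=cv2.INTER_CUBIC))
E
```

```text
t 18.9 pos [ 0.436  -0.1241  0.3156] yaw z 79.30537252339697 down [-0.0004  0.     -1.    ] gap 0.20173332255683565 F [-0.5362 -0.3769  0.4931] j [ 0.083   0.1871 -0.5253 -0.0001 -0.8588 -0.2696]
```

View pics/p7.png

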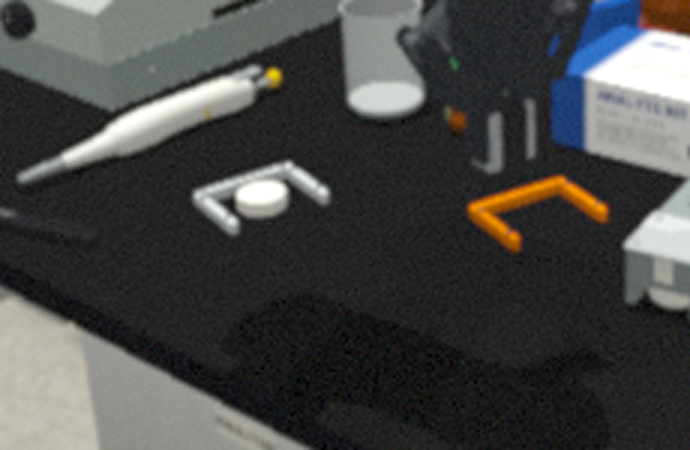

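View pics/p7t.png

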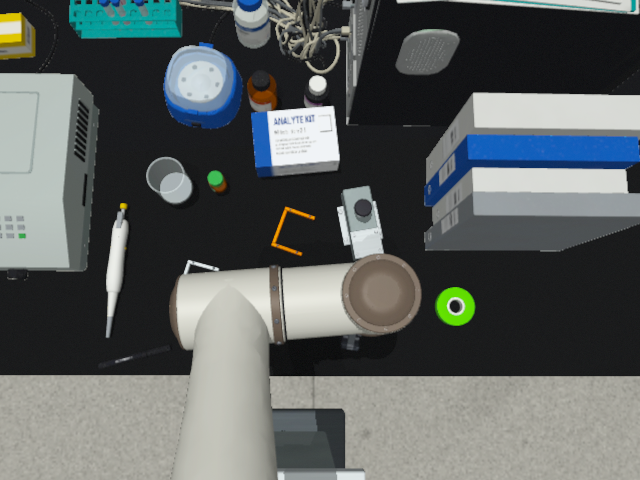

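View pics/p7c.png

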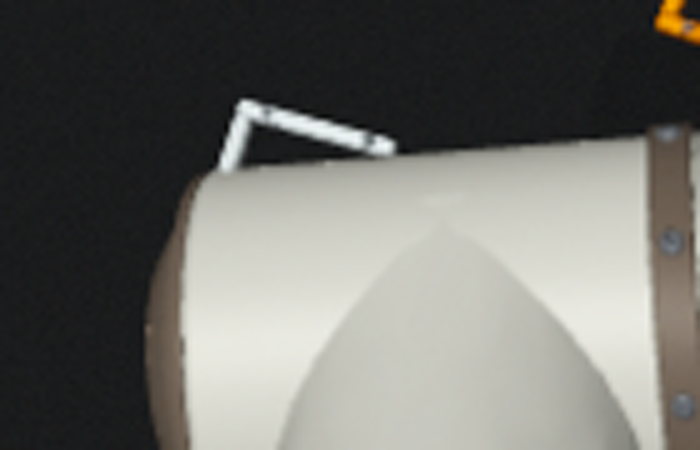

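The scene view shows the cap flat in the bay, but the arm hides it from the top camera. I'll move right for a clean overhead check.

servo_tool(steps=[{"xyz": [-0.02, 0, -0.05], "angular": [0, 0, 0], "jaw": 20}, {"xyz": [-0.02, 0, -0.05], "angular": [0, 0, 0], "jaw": 20}, {"xyz": [0, 0, -0.05], "angular": [0, 0, 0], "jaw": 20}, {"xyz": [0, 0, -0.05], "angular": [0, 0, 0], "jaw": 20}, {"xyz": [0, 0, -0.05], "angular": [0, 0, 0], "jaw": 20}, {"xyz": [0, 0, 0], "angular": [0, 0, 0], "jaw": 20}])

```text
time_s: 19.75
position: [0.3926, -0.3687, 0.3551]
tcp_rot: [-0.452, 0.544, 0.452, 0.544]
wrist_force: [0.3, 0.5, -0.8]
finger_gap: 0.199
```

```bash
python3 - <<'E'
from h import *
s=cams.snapshot("top"); im=s["img"][:,:,::-1]
q=cams.snapshot("scene")["img"][:,:,::-1]
a=cv2.resize(im[240:330,150:270],(480,360),interpolation=cv2.INTER_CUBIC)
b=cv2.resize(q[235:325,320:440],(320,240),interpolation=cv2.INTER_CUBIC); b=cv2.copyMakeBorder(b,0,120,0,0,cv2.BORDER_CONSTANT)
cv2.imwrite("pics/p8.png",np.hstack([a,b])); cv2.imwrite("pics/p8t.png",im)
E
```

```text
(no output)
```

View pics/p8.png

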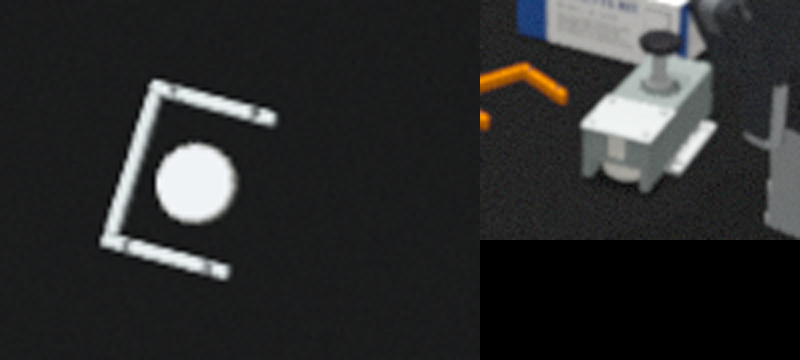

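View pics/p8t.png

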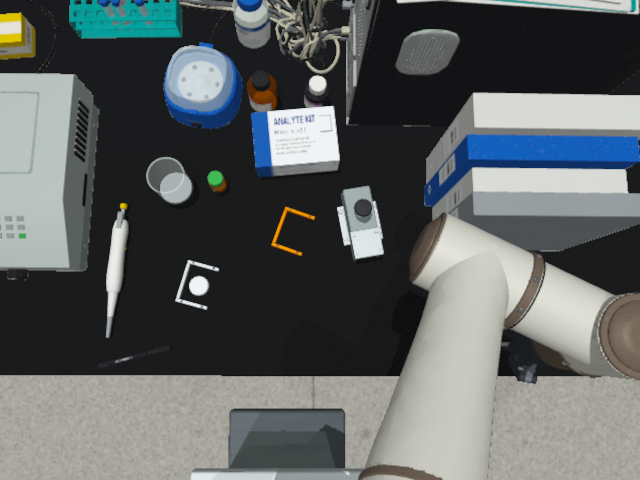

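```bash
python3 -c "
from rig import job; print(job.close_job())"
```

```text
the job is handed in; nothing more can be done
None
```

The job is done and handed in: one cap came out of the dispenser and now lies flat, wholly inside the aluminium bay. It took about 20 s of the 72 s allowed.

- **Press:** I pressed the plunger with shut fingers until it stopped. The height no longer changed and the wrist force was about 15 N. It then sprang back up, and the next cap is visible at the bottom of the magazine.
- **Nudge:** I pushed the cap from behind with the two slightly open fingertips, turned the fingers in front of the mouth, and pushed it in. I then backed straight off and lifted clear.
- **Last overhead and scene views:** The cap's near edge is about 8 mm inside the mouth, with gaps to all three walls. The vial and beaker are at the same pixels as at the start, and the robot touches nothing.
- **Tape roll:** The arm hid the roll in the very last overhead picture. In the one just before, it was still in its starting place, and the last move passed well above it.
- **Disagreement:** The cameras differed by up to about 7 mm on where the bay mouth lies. I used a value between them and confirmed it with the wrist view, which showed both wall tips.

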